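# Find and seat the rocking parts-box lid

### The job

One of the four identical black lids on the parts boxes is not clipped home. Press lightly on the end of one lid after another with the fingertips until you find the one that rocks, then press that lid down until it is fully home and level. Nothing needs gripping: only press, no harder than a firm thumb push (60 N), do not lift any lid, leave the things around the boxes where they are, and finish with the hand clear.

Things in the scene. Friction and masses are not known exactly. Their poses are not given: they have to be found in the camera images.
- lid_a (a point): Centre of the top face of a black lid, 136 x 100 mm, plain flat top, on one of four grey parts boxes (128 x 92 mm). x axis along the lid's long side, z up. The skirt hangs 26 mm down over the box wall. Tops stand 84 to 94 mm above the shelf board (4 mm thick); the boxes differ a little in depth, so height does not show which lid is loose. Boxes are fixed in place and their order varies.
- seat_a (a joint): How far lid_a has gone down (m). It reads 0 at the start for every lid, loose or not. The one loose lid goes 0.007 down when pressed fully home; it takes about 11 N at the centre and stays where it is left. A lid that is already home gives less than 0.002. Negative: lifted.
- rock_a (a joint): Tilt of lid_a about its short middle axis (rad), 0 level, positive when its +x end dips. The loose lid tilts up to 0.12 under about 4 N pressed 45 mm from the centre along its long axis, and springs back to level when let go. A lid that is home tilts less than 0.03, and the loose one too once seated.
- box_a: The box under lid_a; origin at the centre of its underside, x along its long side. Fixed.
- lid_b (a point): Centre of the top face of a black lid, 136 x 100 mm, plain flat top, on one of four grey parts boxes (128 x 92 mm). x axis along the lid's long side, z up. The skirt hangs 26 mm down over the box wall. Tops stand 84 to 94 mm above the shelf board (4 mm thick); the boxes differ a little in depth, so height does not show which lid is loose. Boxes are fixed in place and their order varies.
- seat_b (a joint): How far lid_b has gone down (m). It reads 0 at the start for every lid, loose or not. The one loose lid goes 0.007 down when pressed fully home; it takes about 11 N at the centre and stays where it is left. A lid that is already home gives less than 0.002. Negative: lifted.
- rock_b (a joint): Tilt of lid_b about its short middle axis (rad), 0 level, positive when its +x end dips. The loose lid tilts up to 0.12 under about 4 N pressed 45 mm from the centre along its long axis, and springs back to level when let go. A lid that is home tilts less than 0.03, and the loose one too once seated.
- box_b: The box under lid_b; origin at the centre of its underside, x along its long side. Fixed.
- lid_c (a point): Centre of the top face of a black lid, 136 x 100 mm, plain flat top, on one of four grey parts boxes (128 x 92 mm). x axis along the lid's long side, z up. The skirt hangs 26 mm down over the box wall. Tops stand 84 to 94 mm above the shelf board (4 mm thick); the boxes differ a little in depth, so height does not show which lid is loose. Boxes are fixed in place and their order varies.
- seat_c (a joint): How far lid_c has gone down (m). It reads 0 at the start for every lid, loose or not. The one loose lid goes 0.007 down when pressed fully home; it takes about 11 N at the centre and stays where it is left. A lid that is already home gives less than 0.002. Negative: lifted.
- rock_c (a joint): Tilt of lid_c about its short middle axis (rad), 0 level, positive when its +x end dips. The loose lid tilts up to 0.12 under about 4 N pressed 45 mm from the centre along its long axis, and springs back to level when let go. A lid that is home tilts less than 0.03, and the loose one too once seated.
- box_c: The box under lid_c; origin at the centre of its underside, x along its long side. Fixed.
- lid_d (a point): Centre of the top face of a black lid, 136 x 100 mm, plain flat top, on one of four grey parts boxes (128 x 92 mm). x axis along the lid's long side, z up. The skirt hangs 26 mm down over the box wall. Tops stand 84 to 94 mm above the shelf board (4 mm thick); the boxes differ a little in depth, so height does not show which lid is loose. Boxes are fixed in place and their order varies.
- seat_d (a joint): How far lid_d has gone down (m). It reads 0 at the start for every lid, loose or not. The one loose lid goes 0.007 down when pressed fully home; it takes about 11 N at the centre and stays where it is left. A lid that is already home gives less than 0.002. Negative: lifted.
- rock_d (a joint): Tilt of lid_d about its short middle axis (rad), 0 level, positive when its +x end dips. The loose lid tilts up to 0.12 under about 4 N pressed 45 mm from the centre along its long axis, and springs back to level when let go. A lid that is home tilts less than 0.03, and the loose one too once seated.
- box_d: The box under lid_d; origin at the centre of its underside, x along its long side. Fixed.
- socket_mid (a point): Steel socket, 26 mm across, 60 mm high, standing between boxes; point half-way up its middle. To be left alone.
- jar_mid (a point): Small amber jar, 32 mm across, 58 mm high, standing between boxes; point half-way up its middle. To be left alone.
- plug_mid (a point): White spark plug, 28 mm across, 72 mm high, standing between boxes; point half-way up its middle. To be left alone.
- tape_mid (a point): Roll of blue tape, 90 mm across, 25 mm high, lying flat; point half-way up its middle. To be left alone.
- wrench_mid (a point): Steel wrench lying flat; point half-way up its middle. To be left alone.
- sprocket_mid (a point): Flat steel ring disc (sprocket blank), 84 mm across with a 28 mm hole, 8 mm thick; point half-way up its middle. To be left alone.
- cup_mid (a point): Small aluminium bowl, 70 mm across, 45 mm high; point half-way up its middle. To be left alone.
Things that resemble listed ones, but are neither listed nor needed, are in the scene too. Leave any blue, purple or turquoise look-alike of the box_c alone.

How it is judged:
On the way:
1. the loose lid is found: one end pressed, it rocks by more than 0.06 rad (((value of joint rock_a above 0.06 rad or value of joint rock_a below -0.06 rad) or (value of joint rock_b above 0.06 rad or value of joint rock_b below -0.06 rad) or (value of joint rock_c above 0.06 rad or value of joint rock_c below -0.06 rad) or (value of joint rock_d above 0.06 rad or value of joint rock_d below -0.06 rad))), for 0.05 s.
At the end, for the whole second after the job is handed in: The loose lid has gone down more than 5 mm of its 7 mm, is level within 0.03 rad, and stays so (((value of joint seat_a above 0.005 m and value of joint rock_a between -0.03 and 0.03 rad and velocity of joint seat_a below 0.005 m/s) or (value of joint seat_b above 0.005 m and value of joint rock_b between -0.03 and 0.03 rad and velocity of joint seat_b below 0.005 m/s) or (value of joint seat_c above 0.005 m and value of joint rock_c between -0.03 and 0.03 rad and velocity of joint seat_c below 0.005 m/s) or (value of joint seat_d above 0.005 m and value of joint rock_d between -0.03 and 0.03 rad and velocity of joint seat_d below 0.005 m/s))); the robot touches nothing.
It fails at once if a lid is pressed harder than 60 N (contact force between the fingers and box_a above 60 N or contact force between the fingers and box_b above 60 N or contact force between the fingers and box_c above 60 N or contact force between the fingers and box_d above 60 N).
It fails at once if a lid is lifted more than 4 mm (value of joint any of seat_a, seat_b, seat_c, seat_d below -0.004 m).
It fails at once if a thing around the boxes is moved by more than 30 mm (distance of any of socket_mid, jar_mid, plug_mid, tape_mid, wrench_mid, sprocket_mid, cup_mid from where it was at the start of the episode above 0.03 m).
It also fails if it takes over 48 s, if anything falls off the work surface, if the arm or the gripper's body presses on something with over 40 N, if the wrist force passes 120 N, or if a joint passes its speed limit or range.

### The arm

A 7-joint arm with a two-finger parallel gripper is mounted at the origin on the work surface. World frame = base frame: x ahead of the robot, y to its left, z up, the work surface at z = 0. Lengths are in m, angles in rad, forces in N, time in s.
With the tool pointing down it reaches from about 0.4 to 0.85 m from the base axis. Payload 4.4 kg.
Tool frame: the origin (TCP) lies at the centre of the arm's flange, where the gripper is bolted on; the fingertips stand 199 mm ahead of it and the grasp point (between the pads) lies 180 mm ahead of it (robot.hold_point_z is the distance from the TCP to the grasp point, in m); z points along the fingers, y is the line along which they close (so a half turn about z gives the same grasp; the last joint's range is limited). The gripper opens to 94 mm and grips with 3 to 60 N. Pads are 16 mm wide; open, the fingers measure 119 mm over their backs; the gripper's body (75 mm by 177 mm) begins 78 mm behind the grasp point.
Start: joints at [1.217, 0.628, 0.038, 1.517, -0.027, 0.996, -0.02], TCP at [0.185, -0.623, 0.405] pointing down, gripper open.
Joint ranges: [-3.06, 3.06], [-0.37, 2.12], [-1.25, 1.32], [0.18, 2.47], [-1.1, 4.24], [0.23, 1.98], [-2.94, 2.94]. Speed limits (rad/s): [2.57, 2.57, 3.14, 3.14, 3.14, 3.14, 3.14].

### API

Orientations are given as a unit quaternion [w, x, y, z].
In Python, from bench import sensors, cams, robot gives the robot as it stands.
- The arm moves only by the tool play_rows, never from a script. Its argument "steps" is a list that holds one entry, the list of rows, each a list of 7 numbers: the turn, a rotation vector about the world's x, y, z in degrees, then the shift along the world's x, y, z in cm, then the finger opening in cm, from 0 to 9.4. In form: [[[wx, wy, wz, x, y, z, claw], ...]]. A call has 1 to 10 rows; each row shifts and turns the commanded pose from where the row before left it; what a row does not reach is not made up. A row lasts 1/10 s, in which the tool goes at most 50 mm and 8.59 degrees, less where a joint would pass 70% of its speed; a pose out of reach is approached as far as the arm can. A call is refused whole if a number of a shift passes 5 or a number of a turn 8.59, either way. A call with a gripper value outside its range is refused whole. The fingers move at their own pace and stop on an object; "force" is the grip in N (left out, the last holds). Time passes only in rows, so rows that do not move let the fingers close. It gives the time, the measured TCP pose, the force, the opening and the grip force at its end, in the units of the state.
- sensors.read_state(): the state, without advancing time (a new reading comes with each control period).
- cams.get_image(name): name is "side" or "top" or "wrist"; returns a dict with "pixels" (420x560x3 uint8, red, green, blue), "intrinsics" (3x3 intrinsics, pixels), "pose" (4x4, takes a point from camera to world coordinates). Camera axes: x right, y down, z forward; pixel columns grow to the right and rows downward; lengths in m; the calibration is good to about 2 mm. A picture is of the moment at which its call begins. There is no depth.
- robot.finish_job(): hands the job in; it is judged then, once.
Trained networks look in a picture, given as the dict that the camera call returned (one of the last four; its "shot" number tells which), for a name from the list of things; names that differ only in an ending like _2 or _b are one class to them, and where a whole thing is asked for, a point or a joint stands for the part that bears it (a point fixed in the world has none). Each returns a list of dicts, best first, with "confidence" (0 to 1); they miss things now and then, are a little off and sometimes report something else, mostly with a low value. They report only what shows in the picture. A call takes as long as a camera call. They do not tell look-alikes from the thing itself.
- cams.find_in(picture, query): "centre" ([column, row] in pixels, amid what is visible of it).
- cams.trace(picture, query): "mask" (420x560 bool, what is visible of it) and "centre" ([column, row] in pixels, amid what is visible of it).
- cams.mark_of(picture, query): "centre" ([column, row] in pixels: a listed point, or the origin of a listed thing).
The state is a dict: "clock": time; "qpos": joint angles; "qvel": joint speeds; "joint_torque": joint torques, N m; "eef_pos": TCP position; "orientation": TCP orientation; "force": force on the tool from outside, world axes, zero at the start; "wrist_torque": the same for the moment, N m; "opening": opening from 0.0 (shut) to 1.0 (fully open); "grip_force": force on a finger pad.
Only numpy, scipy, OpenCV 4.12 (cv2) and the standard library are available. Lean on these libraries where they do the work, as an engineer would, in place of code of your own. Each camera call takes 0.05 s, during which the arm holds its last target. There are 200 camera calls.

## Working session

There is one attempt and no reset: what is moved stays moved. The work goes in short steps, Python scripts to look and compute and a tool call to move; the robot and the scene stay as the last step left them, time stands still between calls to the robot, and variables do not carry over. Pictures are saved under pics/ and viewed, at most 10 in all, crops included, and the job is handed in when it is done.

Besides the shell and the picture viewer there is one more tool, called after ">>>" by a JSON object that holds its "fn" and its "kwargs", one argument or row to a line. play_rows: Moves the arm, as the interface text tells. Its arguments: {"type":"object","properties":{"steps":{"type":"array","items":{"type":"array","items":{"type":"array","items":{"type":"number"}}}},"force":{"type":"number"}},"required":["steps"]}

```bash
mkdir -p pics; cat > h.py <<'E'
import numpy as np, cv2
from bench import sensors, cams, robot
def ray(p,uv,z):
    K=np.array(p["intrinsics"]);T=np.array(p["pose"])
    d=T[:3,:3]@np.linalg.inv(K)@[uv[0],uv[1],1.]
    return T[:3,3]+d*(z-T[2,3])/d[2]
def save(p,n): cv2.imwrite("pics/"+n,cv2.cvtColor(p["pixels"],cv2.COLOR_RGB2BGR))
E
python3 - <<'E'
from h import *
for n in("top","side"):
    p=cams.get_image(n);save(p,n+"1.png");print(n,np.round(p["pose"],2).tolist())
    for q in("lid_a","box_a"):
        for r in cams.mark_of(p,q): print(q,np.round(r["centre"]),round(r["confidence"],2),ray(p,r["centre"],.093 if q=="lid_a" else .004).round(3))
s=sensors.read_state();print(s["clock"],s["eef_pos"],s["orientation"],s["force"])
E
```

```text
top [[-0.02, -1.0, 0.07, 0.41], [-1.0, 0.02, -0.01, -0.07], [0.01, -0.07, -1.0, 1.71], [0.0, 0.0, 0.0, 1.0]]
lid_a [345. 304.] 0.96 [ 0.242 -0.281  0.093]
lid_a [410. 277.] 0.95 [ 0.318 -0.476  0.093]
lid_a [337. 206.] 0.93 [ 0.537 -0.265  0.093]
lid_a [160. 226.] 0.92 [0.488 0.27  0.093]
lid_a [274. 215.] 0.86 [ 0.515 -0.073  0.093]
lid_a [219. 221.] 0.84 [0.499 0.094 0.093]
lid_a [478. 264.] 0.66 [ 0.352 -0.684  0.093]
box_a [342. 300.] 0.85 [ 0.248 -0.281  0.004]
box_a [335. 208.] 0.83 [ 0.539 -0.268  0.004]
box_a [164. 228.] 0.82 [0.488 0.279 0.004]
box_a [281. 211.] 0.76 [ 0.532 -0.096  0.004]
box_a [464. 261.] 0.72 [ 0.361 -0.675  0.004]
box_a [401. 272.] 0.69 [ 0.331 -0.472  0.004]
box_a [223. 224.] 0.63 [0.494 0.092 0.004]
side [[-0.69, -0.38, 0.62, -0.62], [-0.72, 0.37, -0.58, 0.98], [-0.01, -0.85, -0.53, 1.05], [0.0, 0.0, 0.0, 1.0]]
lid_a [199. 256.] 0.97 [0.484 0.277 0.093]
lid_a [307. 191.] 0.92 [ 0.53  -0.264  0.093]
lid_a [277. 207.] 0.9 [ 0.526 -0.099  0.093]
lid_a [238. 230.] 0.87 [0.51  0.094 0.093]
lid_a [410. 177.] 0.58 [ 0.325 -0.646  0.093]
lid_a [182. 227.] 0.5 [0.658 0.22  0.093]
lid_a [386. 192.] 0.42 [ 0.318 -0.473  0.093]
box_a [276. 230.] 0.86 [ 0.52  -0.091  0.004]
box_a [406. 189.] 0.78 [ 0.362 -0.689  0.004]
box_a [308. 211.] 0.73 [ 0.525 -0.269  0.004]
box_a [241. 252.] 0.72 [0.504 0.09  0.004]
box_a [369. 240.] 0.66 [ 0.241 -0.284  0.004]
0.3 [ 0.18450738 -0.62317778  0.40436054] [-3.02829141e-04  9.89663590e-01  1.43408110e-01 -3.01629288e-05] [ 0.24878548 -0.35076913 -0.41768857]
```

View pics/top1.png

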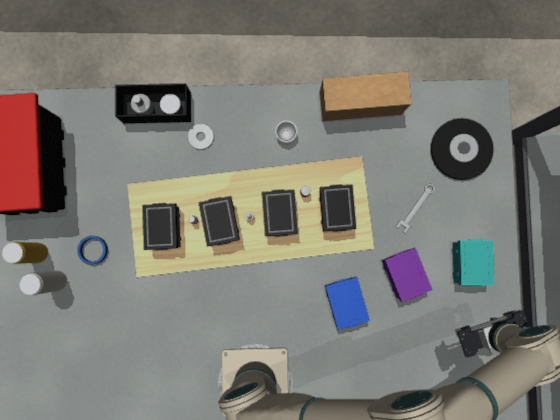

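View pics/side1.png

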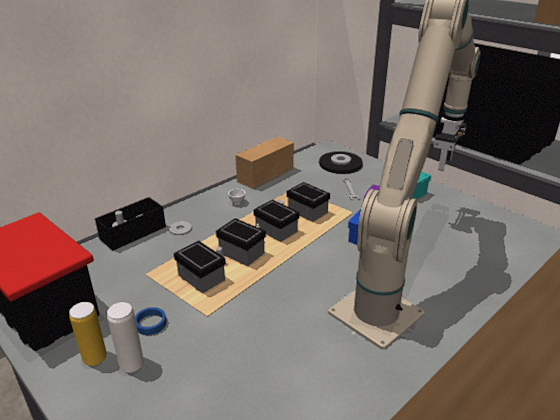

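The four grey boxes with black lids are at top-view pixels (161,227), (219,221), (279,213) and (338,208). The look-alikes are blue (347,304), purple (408,275) and turquoise (474,264), and I'll leave those alone. Next I'll get the lid positions and yaws, plus one close crop to check.

```bash
python3 - <<'E'
from h import *
p=cams.get_image("top");s=cams.get_image("side")
c=p["pixels"][150:270,125:375];cv2.imwrite("pics/crop.png",cv2.resize(c[:,:,::-1],(750,360),interpolation=cv2.INTER_CUBIC))
def cr(p,uv):
    T=np.array(p["pose"]);d=T[:3,:3]@np.linalg.inv(p["intrinsics"])@[*uv,1];return T[:3,3],d/np.linalg.norm(d)
S=[r["centre"] for r in cams.mark_of(s,"lid_a")]
for r in cams.trace(p,"lid_a"):
    w=ray(p,r["centre"],.093)
    if w[0]<.42: continue
    m=np.argwhere(r["mask"])[:,::-1]
    pts=np.array([ray(p,x,.093)[:2] for x in m],np.float32)
    print("trace",w.round(3),cv2.minAreaRect(pts))
for r in cams.mark_of(p,"lid_a"):
    w=ray(p,r["centre"],.093)
    if w[0]<.42: continue
    o1,d1=cr(p,r["centre"]);b=None
    for u in S:
        o2,d2=cr(s,u);t=np.linalg.lstsq(np.c_[d1,-d2],o2-o1,rcond=None)[0]
        a,e=o1+t[0]*d1,o2+t[1]*d2;g=np.linalg.norm(a-e)
        if b is None or g<b[0]: b=(g,(a+e)/2)
    print("mark",w.round(3),"tri",b[0].round(4),b[1].round(3))
E
```

```text
trace [0.49  0.285 0.093] ((0.48748645186424255, 0.27325764298439026), (0.10572384297847748, 0.14254650473594666), 89.48432922363281)
trace [ 0.511 -0.082  0.093] ((0.5224814414978027, -0.08821219205856323), (0.14222338795661926, 0.09944548457860947), 3.1111416816711426)
trace [0.5   0.091 0.093] ((0.5009802579879761, 0.09497284144163132), (0.14335177838802338, 0.10590305179357529), 9.051080703735352)
trace [ 0.538 -0.262  0.093] ((0.5345527529716492, -0.26438263058662415), (0.14008383452892303, 0.10103094577789307), 3.522390842437744)
mark [0.502 0.093 0.093] tri 0.0064 [0.504 0.096 0.096]
mark [0.48  0.281 0.093] tri 0.0024 [0.479 0.279 0.099]
mark [ 0.514 -0.079  0.093] tri 0.0022 [ 0.512 -0.08   0.113]
mark [ 0.532 -0.266  0.093] tri 0.0046 [ 0.534 -0.265  0.09 ]
mark [ 0.513 -0.091  0.093] tri 0.0072 [ 0.515 -0.089  0.108]
```

View pics/crop.png

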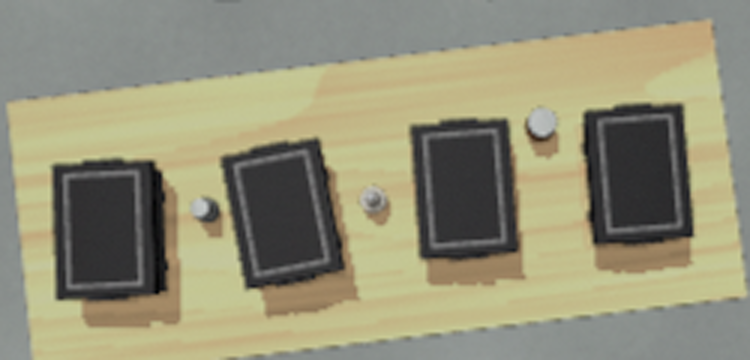

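The crop shows four black-lidded grey boxes, at crop pixels (110,228), (282,212), (465,188) and (638,172), with small parts standing between them. I'll close the fingers and go to the near end of the right-hand lid first.

>>> {"fn": "play_rows", "kwargs": {
  "steps": [
    [[0,0,0,3,3.5,-0.4,0],[0,0,0,3,3.6,-0.4,0],[0,0,0,3,3.6,-0.4,0],[0,0,0,3,3.6,-0.4,0],[0,0,0,3,3.6,-0.4,0],[0,0,0,3,3.6,-0.4,0],[0,0,0,3,3.6,-0.4,0],[0,0,0,3,3.6,-0.4,0],[0,0,0,3,3.6,-0.4,0],[0,0,0,3.5,3.3,-0.4,0]]
  ]
}}

```text
clock: 1.55
eef_pos: [0.4902, -0.2656, 0.3648]
orientation: [0.0, 0.99, 0.143, -0.0]
force: [0.5, -0.9, -0.3]
opening: 0.185
grip_force: 0.0
```

>>> {"fn": "play_rows", "kwargs": {
  "steps": [
    [[0,0,0,0,0,-2,0],[0,0,0,0,0,-2,0],[0,0,0,0,0,-1.5,0],[0,0,0,0,0,-0.9,0],[0,0,0,0,0,0,0],[0,0,0,0,0,0,0]]
  ]
}}

```text
clock: 2.15
eef_pos: [0.4897, -0.2675, 0.3011]
orientation: [0.0, 0.99, 0.143, 0.0]
force: [-0.6, 0.2, -0.3]
opening: 0.004
grip_force: 0.0
```

>>> {"fn": "play_rows", "kwargs": {
  "steps": [
    [[0,0,0,0,0,-0.2,0],[0,0,0,0,0,-0.2,0],[0,0,0,0,0,0,0]]
  ]
}}

```text
clock: 2.45
eef_pos: [0.4895, -0.2673, 0.2969]
orientation: [0.0, 0.99, 0.143, 0.0]
force: [-0.4, 0.8, -0.9]
opening: 0.002
grip_force: 0.0
```

>>> {"fn": "play_rows", "kwargs": {
  "steps": [
    [[0,0,0,0,0,-0.2,0],[0,0,0,0,0,0,0]]
  ]
}}

```text
clock: 2.65
eef_pos: [0.4895, -0.2673, 0.2946]
orientation: [-0.0, 0.99, 0.143, -0.0]
force: [-0.7, 0.0, -0.0]
opening: 0.005
grip_force: 0.0
```

>>> {"fn": "play_rows", "kwargs": {
  "steps": [
    [[0,0,0,0,0,-0.2,0],[0,0,0,0,0,0,0]]
  ]
}}

```text
clock: 2.85
eef_pos: [0.4895, -0.2672, 0.2924]
orientation: [-0.0, 0.99, 0.143, -0.0]
force: [0.3, -0.3, 0.0]
opening: 0.003
grip_force: 0.0
```

>>> {"fn": "play_rows", "kwargs": {
  "steps": [
    [[0,0,0,0,0,-0.2,0],[0,0,0,0,0,0,0]]
  ]
}}

```text
clock: 3.05
eef_pos: [0.4895, -0.2673, 0.2905]
orientation: [-0.0, 0.99, 0.143, -0.0]
force: [-0.5, 0.4, 0.0]
opening: 0.002
grip_force: 0.0
```

>>> {"fn": "play_rows", "kwargs": {
  "steps": [
    [[0,0,0,0,0,-0.1,0],[0,0,0,0,0,0,0]]
  ]
}}

```text
clock: 3.25
eef_pos: [0.4895, -0.2673, 0.29]
orientation: [-0.0, 0.99, 0.143, 0.0]
force: [-0.5, 0.5, 3.2]
opening: -0.001
grip_force: 1.5
```

>>> {"fn": "play_rows", "kwargs": {
  "steps": [
    [[0,0,0,0,0,-0.1,0],[0,0,0,0,0,0,0]]
  ]
}}

```text
clock: 3.45
eef_pos: [0.4894, -0.2673, 0.2898]
orientation: [0.0, 0.99, 0.143, 0.0]
force: [-3.2, 1.4, 10.5]
opening: 0.006
grip_force: 5.5
```

>>> {"fn": "play_rows", "kwargs": {
  "steps": [
    [[0,0,0,0,0,-0.1,0],[0,0,0,0,0,0,0]]
  ]
}}

```text
clock: 3.65
eef_pos: [0.4894, -0.2673, 0.2897]
orientation: [0.0, 0.99, 0.143, 0.0]
force: [-5.2, 1.9, 18.5]
opening: 0.003
grip_force: 9.2
```

The right-hand lid is stiff (18 N with under 1 mm of give), so it is home. On to the next lid.

>>> {"fn": "play_rows", "kwargs": {
  "steps": [
    [[0,0,0,0,0,3,0],[0,0,0,-0.3,4.5,0,0],[0,0,0,-0.4,4.5,0,0],[0,0,0,-0.4,4.5,0,0],[0,0,0,-0.4,4.6,0,0],[0,0,0,0,0,-1.5,0],[0,0,0,0,0,-0.4,0],[0,0,0,0,0,0,0],[0,0,0,0,0,0,0]]
  ]
}}

```text
clock: 4.55
eef_pos: [0.4746, -0.0876, 0.2988]
orientation: [0.0, 0.99, 0.142, 0.0]
force: [0.1, -0.4, -0.3]
opening: 0.002
grip_force: 0.0
```

>>> {"fn": "play_rows", "kwargs": {
  "steps": [
    [[0,0,0,0,0,-0.2,0],[0,0,0,0,0,0,0]]
  ]
}}

```text
clock: 4.75
eef_pos: [0.4745, -0.0871, 0.2968]
orientation: [0.0, 0.99, 0.143, 0.0]
force: [-0.3, 0.4, 0.3]
opening: 0.005
grip_force: 0.0
```

>>> {"fn": "play_rows", "kwargs": {
  "steps": [
    [[0,0,0,0,0,-0.2,0],[0,0,0,0,0,0,0]]
  ]
}}

```text
clock: 4.95
eef_pos: [0.4745, -0.0865, 0.2946]
orientation: [-0.0, 0.99, 0.143, -0.0]
force: [-0.2, -0.4, -0.3]
opening: 0.007
grip_force: 0.0
```

>>> {"fn": "play_rows", "kwargs": {
  "steps": [
    [[0,0,0,0,0,-0.2,0],[0,0,0,0,0,0,0]]
  ]
}}

```text
clock: 5.15
eef_pos: [0.4744, -0.0863, 0.2925]
orientation: [-0.0, 0.99, 0.143, -0.0]
force: [-0.5, -0.5, 0.5]
opening: 0.008
grip_force: 0.0
```

>>> {"fn": "play_rows", "kwargs": {
  "steps": [
    [[0,0,0,0,0,-0.2,0],[0,0,0,0,0,0,0]]
  ]
}}

```text
clock: 5.35
eef_pos: [0.4745, -0.0862, 0.2905]
orientation: [-0.0, 0.99, 0.143, -0.0]
force: [-0.1, -0.5, 0.0]
opening: 0.003
grip_force: 0.0
```

>>> {"fn": "play_rows", "kwargs": {
  "steps": [
    [[0,0,0,0,0,-0.1,0],[0,0,0,0,0,0,0]]
  ]
}}

```text
clock: 5.55
eef_pos: [0.4745, -0.0862, 0.2896]
orientation: [-0.0, 0.99, 0.143, -0.0]
force: [-0.2, 1.0, -0.1]
opening: 0.003
grip_force: 0.0
```

>>> {"fn": "play_rows", "kwargs": {
  "steps": [
    [[0,0,0,0,0,-0.1,0],[0,0,0,0,0,0,0]]
  ]
}}

```text
clock: 5.75
eef_pos: [0.4745, -0.0863, 0.2886]
orientation: [-0.0, 0.99, 0.143, -0.0]
force: [-0.2, 0.1, 0.2]
opening: 0.006
grip_force: 0.0
```

>>> {"fn": "play_rows", "kwargs": {
  "steps": [
    [[0,0,0,0,0,-0.1,0],[0,0,0,0,0,0,0]]
  ]
}}

```text
clock: 5.95
eef_pos: [0.4745, -0.0863, 0.2876]
orientation: [-0.0, 0.99, 0.143, -0.0]
force: [-0.2, -0.8, -0.3]
opening: 0.004
grip_force: 0.0
```

>>> {"fn": "play_rows", "kwargs": {
  "steps": [
    [[0,0,0,0,0,-0.1,0],[0,0,0,0,0,0,0]]
  ]
}}

```text
clock: 6.15
eef_pos: [0.4745, -0.0863, 0.2866]
orientation: [-0.0, 0.99, 0.143, -0.0]
force: [-0.8, 0.6, 1.0]
opening: 0.003
grip_force: 0.4
```

>>> {"fn": "play_rows", "kwargs": {
  "steps": [
    [[0,0,0,0,0,-0.1,0],[0,0,0,0,0,0,0]]
  ]
}}

```text
clock: 6.35
eef_pos: [0.4743, -0.0863, 0.2856]
orientation: [-0.0, 0.99, 0.143, -0.0]
force: [-0.2, -0.2, 1.4]
opening: 0.006
grip_force: 0.9
```

>>> {"fn": "play_rows", "kwargs": {
  "steps": [
    [[0,0,0,0,0,-0.1,0],[0,0,0,0,0,0,0]]
  ]
}}

```text
clock: 6.55
eef_pos: [0.4742, -0.0863, 0.2846]
orientation: [-0.0, 0.99, 0.143, -0.0]
force: [-1.9, 0.1, 2.1]
opening: 0.006
grip_force: 1.3
```

This lid gives softly (about 0.7 N/mm), so it is rocking. I'll press on to a clear tilt.

>>> {"fn": "play_rows", "kwargs": {
  "steps": [
    [[0,0,0,0,0,-0.1,0],[0,0,0,0,0,-0.1,0],[0,0,0,0,0,0,0]]
  ]
}}

```text
clock: 6.85
eef_pos: [0.4742, -0.0863, 0.2826]
orientation: [-0.0, 0.99, 0.143, -0.0]
force: [-2.6, -0.3, 3.9]
opening: 0.009
grip_force: 2.3
```

>>> {"fn": "play_rows", "kwargs": {
  "steps": [
    [[0,0,0,0,0,-0.1,0],[0,0,0,0,0,0,0]]
  ]
}}

```text
clock: 7.05
eef_pos: [0.4741, -0.0863, 0.2819]
orientation: [-0.0, 0.99, 0.143, -0.0]
force: [-4.2, 0.1, 7.7]
opening: 0.005
grip_force: 4.3
```

The dip reached its stop at about 5 mm (~0.11 rad). Now to the centre of the lid to seat it.

>>> {"fn": "play_rows", "kwargs": {
  "steps": [
    [[0,0,0,0,0,2,0],[0,0,0,4.4,0.2,0,0],[0,0,0,0,0,-1.2,0],[0,0,0,0,0,0,0],[0,0,0,0,0,0,0]]
  ]
}}

```text
clock: 7.55
eef_pos: [0.5179, -0.0842, 0.2891]
orientation: [-0.0, 0.99, 0.143, -0.001]
force: [-0.4, -0.5, 0.8]
opening: 0.004
grip_force: 0.0
```

>>> {"fn": "play_rows", "kwargs": {
  "steps": [
    [[0,0,0,0,0,-0.1,0],[0,0,0,0,0,-0.1,0],[0,0,0,0,0,-0.1,0],[0,0,0,0,0,0,0]]
  ]
}}

```text
clock: 7.95
eef_pos: [0.5182, -0.0844, 0.2873]
orientation: [0.0, 0.99, 0.143, 0.0]
force: [-0.4, -0.8, 3.7]
opening: 0.005
grip_force: 2.4
```

>>> {"fn": "play_rows", "kwargs": {
  "steps": [
    [[0,0,0,0,0,-0.1,0],[0,0,0,0,0,-0.1,0],[0,0,0,0,0,0,0]]
  ]
}}

```text
clock: 8.25
eef_pos: [0.5182, -0.0844, 0.2856]
orientation: [-0.0, 0.99, 0.143, 0.0]
force: [-3.0, 0.5, 8.6]
opening: 0.005
grip_force: 4.1
```

>>> {"fn": "play_rows", "kwargs": {
  "steps": [
    [[0,0,0,0,0,-0.1,0],[0,0,0,0,0,-0.1,0],[0,0,0,0,0,0,0]]
  ]
}}

```text
clock: 8.55
eef_pos: [0.5182, -0.0844, 0.2837]
orientation: [0.0, 0.99, 0.143, 0.0]
force: [-3.0, 0.5, 8.4]
opening: 0.002
grip_force: 4.4
```

>>> {"fn": "play_rows", "kwargs": {
  "steps": [
    [[0,0,0,0,0,-0.1,0],[0,0,0,0,0,-0.1,0],[0,0,0,0,0,0,0]]
  ]
}}

```text
clock: 8.85
eef_pos: [0.5182, -0.0844, 0.2817]
orientation: [0.0, 0.99, 0.143, 0.0]
force: [-2.0, 1.0, 8.8]
opening: 0.007
grip_force: 4.4
```

>>> {"fn": "play_rows", "kwargs": {
  "steps": [
    [[0,0,0,0,0,-0.1,0],[0,0,0,0,0,-0.1,0],[0,0,0,0,0,0,0]]
  ]
}}

```text
clock: 9.15
eef_pos: [0.5182, -0.0844, 0.2802]
orientation: [-0.0, 0.99, 0.143, 0.0]
force: [-4.1, 0.5, 14.8]
opening: 0.0
grip_force: 7.2
```

>>> {"fn": "play_rows", "kwargs": {
  "steps": [
    [[0,0,0,0,0,-0.1,0],[0,0,0,0,0,-0.1,0],[0,0,0,0,0,0,0]]
  ]
}}

```text
clock: 9.45
eef_pos: [0.5181, -0.0844, 0.28]
orientation: [-0.0, 0.99, 0.143, 0.001]
force: [-7.9, 0.1, 30.1]
opening: 0.003
grip_force: 15.4
```

The lid went down 7 mm to a hard stop at 30 N, so it is seated. Retreating.

>>> {"fn": "play_rows", "kwargs": {
  "steps": [
    [[0,0,0,0,0,1,0],[0,0,0,0,0,3,0],[0,0,0,0,0,4,0],[0,0,0,0,0,4,0],[0,0,0,-4,0,2,0],[0,0,0,-4,0,0,0],[0,0,0,0,0,0,0],[0,0,0,0,0,0,0],[0,0,0,0,0,0,0]]
  ]
}}

```text
clock: 10.35
eef_pos: [0.4394, -0.0842, 0.4168]
orientation: [0.0, 0.99, 0.144, 0.001]
force: [-0.4, 0.1, -0.7]
opening: 0.005
grip_force: 0.0
```

```bash
python3 - <<'E'
from h import *
save(cams.get_image("side"),"end.png");s=sensors.read_state();print(s["clock"],s["eef_pos"],s["force"],np.abs(s["qvel"]).max())
E
```

```text
10.4 [ 0.43953299 -0.08423923  0.4166204 ] [-1.16210747 -0.13760771  0.08296244] 0.008439597160224303
```

View pics/end.png

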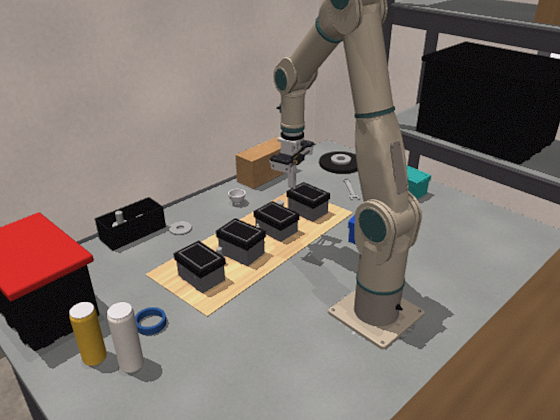

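The hand is clear above the boxes, with the fingertips near (292,185). The pressed lid at (277,220) looks level, and the objects I can see around the boxes are where they were.

```bash
python3 -c "
from bench import robot
print(robot.finish_job())"
```

```text
the job is handed in; nothing more can be done
None
```

I found the loose lid (third from the left in the top view): it rocked about 0.11 rad at about 4 N, then went down 7 mm to a hard stop under a 30 N press at the centre; the job is handed in with the hand clear, but no score came back.

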